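# Feed a work carrier round the curved guide to the stop

### The job

Slide the steel work carrier by its post into the flared mouth of the curved guide, round the corner and up to the end stop, and hold it pressed home there for a moment with a gentle push of about 10 N. Keep it flat on the plate and never force it: keep well under 30 N against guide and stop, and ease off where it binds. Then let go and leave it there, with everything else on the plate and bench left where it is.

Things in the scene. Friction and masses are not known exactly. Their poses are not given: they have to be found in the camera images.
- plate: Fixed dark steel base plate 260 (x) x 300 (y) x 10 mm; origin at the centre of its underside, z up, top face at z = 10 mm. All x, y below are mm in this frame. It carries an aluminium guide: two walls 14 mm high, 6 mm thick, channel 37 mm wide, that does not yield. The guide is clamped through slots: its true place is shifted, unturned, up to 8 mm either way in x and in y from nominal.
- guide_mouth (a point): fixed point of the plate: NOMINAL centre of the guide's mouth, x -80, y -35, z 10. The channel runs from here along +y to y 20. Before it the walls flare: 65 mm wide at y -76, 37 mm at y -34; below y -76 is bare plate. This point does not follow the guide's shift, which is in no reading: find it by feel or eye, easing the carrier sideways when a wall pushes back.
- bend_centre (a point): fixed point of the plate: NOMINAL centre of the 90 degree bend, x 0, y 20, z 10; centreline radius 80 mm, from (-80, 20) to (0, 100). Then the channel runs straight along +x at y 100 and ends at x 80. Does not follow the guide's shift. Axes are those of the plate.
- stop: end stop: fixed steel bracket 22 x 70 x 18 mm (x, y, z) standing on the plate at x 112, y 100, not shifted with the guide; origin at the centre of its underside, axes those of the plate. Towards the exit (its -x) it carries a pad, 24 mm wide and 14 high, on an adjusting bolt: the pad's face stands 14 to 22 mm from the origin, set differently each time and in no reading: found by feel. Unyielding.
- carrier: loose oiled steel slab 56 mm long (own x axis), 34 mm wide, 20 mm high, ends half round, with an upright round post of 18 mm diameter at its centre, top 62 mm above the underside. Origin: centre of the underside, z up. 0.25 to 0.45 kg. Starts on bare plate before the mouth, x axis roughly along plate +y. The walls turn it in the bend: let the post turn in the grip or turn the hand. Home: origin 28 mm from the pad of the stop.
- gauge_block: small plain steel block 30 x 18 x 12 mm lying loose on the plate inside the bend; bystander, leave it
- hex_key: dark L-shaped hex key 65 x 20 mm, 8 mm thick, lying loose on the plate; bystander, leave it
- die_grinder: hand-held die grinder, dark body 28 mm thick, 165 mm long, lying on the bench; bystander
- flat_file: flat file with wooden handle, 250 mm long, lying on the bench; bystander
- blank: flat stainless blank with a hand slot, 100 x 150 x 4 mm, lying on the bench; bystander
- oil_bottle: small white plastic bottle, 52 mm diameter, 130 mm high, standing; bystander
- goggles: clear safety goggles, 100 x 130 mm, 50 mm high, lying on the bench; bystander
Not all that is in view belongs to the job. Several things have the shape of the carrier; the one meant has the colours described above.

How it is judged:
By the outcome, as a careful person would: the job done as asked, in the order asked, and still so for the second after the job is handed in, with the robot touching nothing.
It also fails if it takes over 72 s, if anything falls off the work surface, if the arm or the gripper's body presses on something with over 40 N, if the wrist force passes 120 N, or if a joint passes its speed limit or range.

### The arm

A 6-joint arm with a two-finger parallel gripper is mounted at the origin on the work surface. World frame = base frame: x ahead of the robot, y to its left, z up, the work surface at z = 0. Lengths are in mm, angles in rad, forces in N, time in s.
With the tool pointing down it reaches from about 400 to 925 mm from the base axis. Payload 3.4 kg.
Tool frame: the origin (TCP) lies at the very end of the fingers, on their centre line; the grasp point (between the pads) lies 19 mm behind it (env.grip_point_offset is the distance from the TCP to the grasp point, in mm); z points along the fingers, y is the line along which they close (so a half turn about z gives the same grasp; the last joint's range is limited). The gripper opens to 85 mm and grips with 20 to 120 N. Pads are 22 mm wide; open, the fingers measure 114 mm over their backs; the gripper's body (76 mm by 85 mm) begins 54 mm behind the grasp point. The pads swing forward as they close: fully open they stand 13 mm farther back than shut.
Start: joints at [-1.331, 0.307, 1.506, -0, 1.328, -0.073], TCP at [177.464, -546.935, 231.305] pointing down, gripper open.
Joint ranges: [-3.12, 3.12], [-1.05, 2.28], [0.14, 2.33], [-1.42, 4.57], [0.1, 2.73], [-2.68, 2.68]. Speed limits (rad/s): [2.57, 2.57, 3.14, 3.14, 3.14, 3.14].

### API

Orientations are given as [roll, pitch, yaw] about the fixed x, y, z axes, in that order (R = Rz(yaw) Ry(pitch) Rx(roll)).
In Python, from bench import env, optics gives the robot as it stands.
- The arm moves only by the tool send_rows, never from a script. Its argument "motion" is a list that holds one entry, the list of rows, each a list of 7 numbers: the shift along the tool's x, y, z in mm, then the turn, a rotation vector about the tool's x, y, z in degrees, then the opening, from 0 (shut) to 1 (fully open). A call has 1 to 12 rows; each row shifts and turns the commanded pose from where the row before left it, along the tool's axes as they then stand; what a row does not reach is not made up. A row lasts 1/12 s, in which the tool goes at most 41.7 mm and 7.16 degrees, less where a joint would pass 70% of its speed; a pose out of reach is approached as far as the arm can. A call is refused whole if a number of a shift passes 41.7 or a number of a turn 7.16, either way. A call with a gripper value outside its range is refused whole. The fingers move at their own pace and stop on an object; the grip force is fixed at half the most. Time passes only in rows, so rows that do not move let the fingers close. It gives the time, the measured TCP pose, the force, the opening and the grip force at its end, in the units of the state.
- env.observe(): the state, without advancing time (a new reading comes with each control period).
- optics.read_camera(name): name is "side" or "top" or "wrist"; returns a dict with "pixels" (384x512x3 uint8, red, green, blue), "fov_y" (degrees; the focal length in pixels is half the picture's height over the tangent of half this angle, whatever the lens; pixels are square), "cx", "cy" (the principal point, pixels), "R" (3x3) and "t" (3): a world point X has camera coordinates R X + t; the wrist camera has in their place "hand_eye" (4x4, takes a point from camera to tool coordinates, whose origin is the TCP and whose axes are the flange's). Camera axes: x right, y down, z forward; pixel columns grow to the right and rows downward; lengths in mm; the calibration is good to about 2 mm. A picture is of the moment at which its call begins: read the wrist's pose just before it. There is no depth.
- env.job_done(): hands the job in; it is judged then, once.
The state is a dict: "time_s": time; "qpos": joint angles; "qd": joint speeds; "tau": joint torques, N m; "eef_pos": TCP position; "tool_rot": TCP orientation; "contact_force": force on the tool from outside, world axes, zero at the start; "torque": the same for the moment, N m; "opening": opening from 0.0 (shut) to 1.0 (fully open); "finger_force": force on a finger pad.
Only numpy, scipy, OpenCV 4.12 (cv2) and the standard library are available. Lean on these libraries where they do the work, as an engineer would, in place of code of your own. Each camera call takes 0.05 s, during which the arm holds its last target. There are 200 camera calls.

## Working session

There is one attempt and no reset: what is moved stays moved. The work goes in short steps, Python scripts to look and compute and a tool call to move; the robot and the scene stay as the last step left them, time stands still between calls to the robot, and variables do not carry over. Pictures are saved under pics/ and viewed, at most 10 in all, crops included, and the job is handed in when it is done.

Besides the shell and the picture viewer there is one more tool, called by a JSON object that holds its "api" and its "payload". send_rows: Moves the arm, as the interface text tells. Its arguments: {"type":"object","properties":{"motion":{"type":"array"}},"required":["motion"]}

```bash
mkdir -p pics; ls; python3 - <<'E'
from bench import env, optics
import cv2, numpy as np
print(env.observe())
for n in ("top","side"):
    c=optics.read_camera(n); cv2.imwrite(f"pics/{n}1.png",cv2.resize(c["pixels"][:,:,::-1],(800,600),interpolation=cv2.INTER_CUBIC))
    print(n,{k:np.round(v,4).tolist() for k,v in c.items() if k!="pixels"})
E
```

```text
pics
{'time_s': 0.0, 'qpos': array([-1.33053946e+00,  3.07588260e-01,  1.50771888e+00,  4.30229575e-06,
        1.32841013e+00, -7.34681686e-02]), 'qd': array([-0.00057101, -0.00155525, -0.00050641,  0.00014285,  0.0014802 ,
       -0.0009887 ]), 'tau': array([ 2.63452766e-04, -4.57554460e+01, -2.51915860e+01,  1.36605690e-04,
        1.34589415e-02, -3.30030723e-07]), 'eef_pos': array([ 177.26922832, -546.2273416 ,  230.35516001]), 'tool_rot': array([-3.13947408e+00, -1.60114189e-04,  3.13723825e-01]), 'contact_force': array([-0.43522604, -0.65458388,  0.31242586]), 'torque': array([-0.03002402,  0.00324287, -0.0112111 ]), 'finger_force': 0.0, 'opening': 0.995664133652273}
top {'fov_y': 55.2325, 'cx': 252.5426, 'cy': 190.7747, 'R': [[0.0068, -1.0, 0.0007], [-0.9947, -0.0068, -0.103], [0.103, 0.0001, -0.9947]], 't': [-3.4002, 544.1486, 1087.0831]}
side {'fov_y': 47.1609, 'cx': 250.3467, 'cy': 181.7858, 'R': [[-0.9569, -0.2905, -0.0007], [-0.1699, 0.5616, -0.8098], [0.2357, -0.7747, -0.5868]], 't': [494.6015, 130.9405, 1096.4594]}
```

View pics/top1.png

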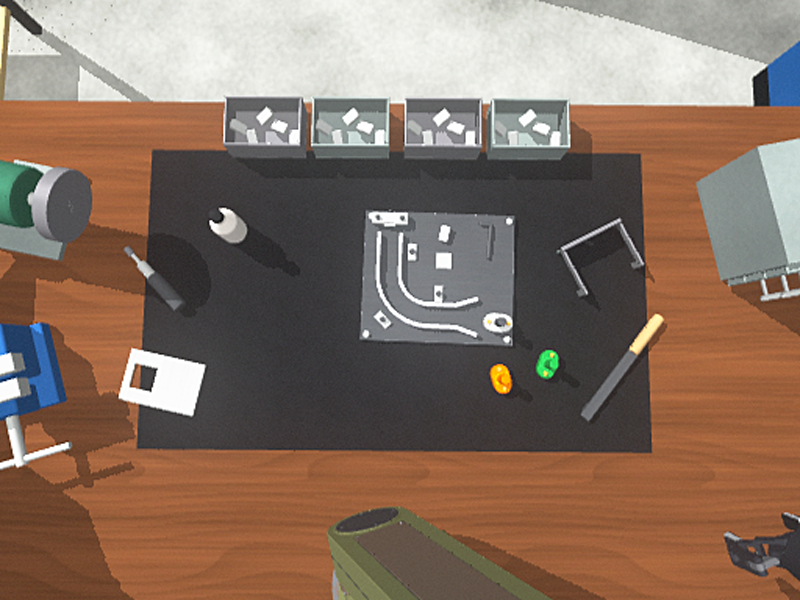

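View pics/side1.png

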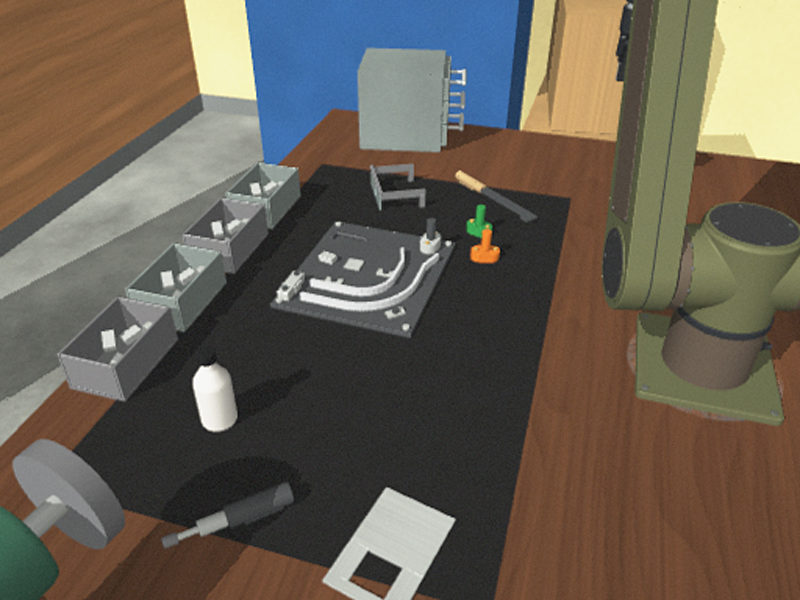

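The top view shows the plate with corners at about (365,210), (516,215), (513,346) and (360,341). The steel carrier with its dark post is at (497,322), and the stop is at the top left (388,218). The orange and green ones are decoys. The side view agrees.

```bash
cat > h.py <<'E'
from bench import env, optics
import cv2, numpy as np
from scipy.spatial.transform import Rotation as Ro
def cam(n):
    s=env.observe(); c=optics.read_camera(n)
    f=192/np.tan(np.radians(c["fov_y"])/2)
    if "R" in c: R,t=np.array(c["R"]),np.array(c["t"])
    else:
        T=np.eye(4);T[:3,:3]=Ro.from_euler('xyz',s["tool_rot"]).as_matrix();T[:3,3]=s["eef_pos"]
        M=np.linalg.inv(T@np.array(c["hand_eye"])); R,t=M[:3,:3],M[:3,3]
    return c["pixels"],(R,t,f,c["cx"],c["cy"])
def back(k,u,v,z):
    R,t,f,cx,cy=k; d=R.T@np.array([(u-cx)/f,(v-cy)/f,1]); o=-R.T@t
    return o+d*(z-o[2])/d[2]
def proj(k,X):
    R,t,f,cx,cy=k; p=R@np.asarray(X,float)+t; return np.array([f*p[0]/p[2]+cx,f*p[1]/p[2]+cy])
E
python3 - <<'E'
from h import *
im,k=cam("top")
P=[back(k,u*.64,v*.64,10) for u,v in [(365,210),(516,215),(513,346),(360,341)]]
print(np.round(P,1), np.mean(P,0)); print(back(k,497*.64,322*.64,45))
cv2.imwrite("pics/topc.png",cv2.resize(im[125:230,220:345,::-1],None,fx=5.7,fy=5.7,interpolation=cv2.INTER_CUBIC))
E
```

```text
[[ 723.5   61.    10. ]
 [ 715.3 -242.2   10. ]
 [ 453.2 -232.3   10. ]
 [ 461.    67.6   10. ]] [588.24631148 -86.48198684  10.        ]
[ 497.90384704 -195.26873814   45.        ]
```

View pics/topc.png

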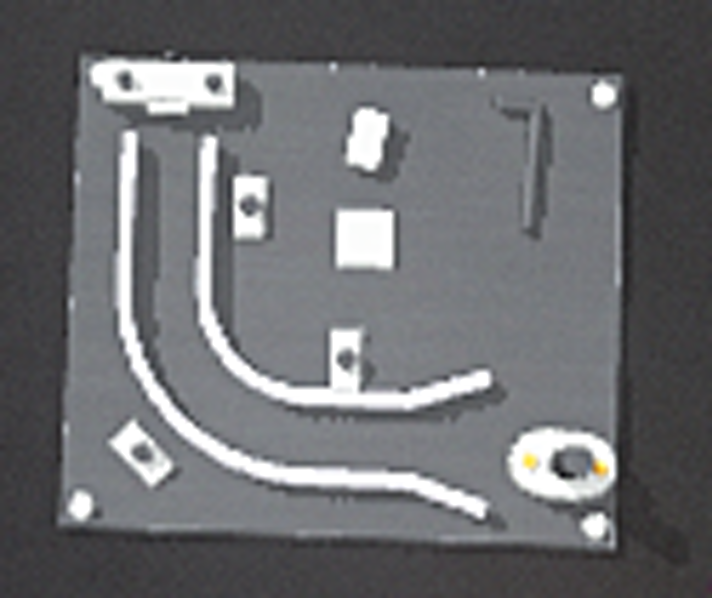

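The enlarged crop gives plate corners (82,58), (622,75), (616,548) and (60,524). The guide walls run at columns 129/208 near the exit and rows 400/479 in the entry run. The carrier is at (563,465), with its post top at about (573,460).

```bash
cat >> h.py <<'E'
def pw(pose,p): 
    c,s=np.cos(pose[2]),np.sin(pose[2]); p=np.asarray(p,float); return np.array([pose[0]+c*p[0]-s*p[1],pose[1]+s*p[0]+c*p[1],p[2] if len(p)>2 else 0])
def wp(pose,w):
    c,s=np.cos(pose[2]),np.sin(pose[2]); d=np.asarray(w)[:2]-pose[:2]; return np.array([c*d[0]+s*d[1],-s*d[0]+c*d[1]])
E
python3 - <<'E'
from h import *
from scipy.optimize import least_squares
im,k=cam("top")
px=lambda u,v:(u/5.7+220-.4,v/5.7+125-.4)
C=[(82,58),(622,75),(616,548),(60,524)]; W=[(130,150),(130,-150),(-130,-150),(-130,150)]
r=least_squares(lambda q:np.concatenate([proj(k,pw(q,(*w,10)))-px(*c) for c,w in zip(C,W)]),[588,-86,0.02])
print(r.x,r.fun.round(2))
B=lambda u,v,z:(wp(r.x,back(k,*px(u,v),z)).round(1),back(k,*px(u,v),z).round(1))
for n,u,v,z in [("exit outer",129,170,24),("exit inner",207,170,24),("exit outer end",130,132,24),("exit in end",208,138,24),("entry in",350,399,24),("entry out",350,478,24),("flare in",490,378,24),("flare out",484,512,24),("bend out",165,405,24),("carrier",563,465,30),("car L",508,462,30),("car R",617,467,30),("post",573,460,72),("stop pad",168,112,24),("gauge",365,240,22)]: print(n,*B(u,v,z))
E
```

```text
[ 5.89711643e+02 -8.48814814e+01 -3.07484613e-02] [-0.41 -0.62  0.45 -0.07  0.14  0.06 -0.18  0.59]
exit outer [ 63.6 119.8] [657.   32.9  24. ]
exit inner [65.2 77.6] [657.3  -9.3  24. ]
exit outer end [ 84.5 120.1] [677.9  32.5  24. ]
exit in end [82.8 77.7] [674.9  -9.7  24. ]
entry in [-56.2  -3.3] [533.5 -86.5  24. ]
entry out [-98.4  -4.6] [491.2 -86.4  24. ]
flare in [-42.1 -77.8] [ 545.3 -161.4   24. ]
flare out [-113.8  -76.3] [ 473.6 -157.6   24. ]
bend out [-63.1  95.4] [529.6  12.4  24. ]
carrier [ -87.6 -116.7] [ 498.6 -198.8   30. ]
car L [-87.1 -87.5] [ 499.9 -169.7   30. ]
car R [ -87.6 -145.3] [ 497.7 -227.4   30. ]
post [ -87.7 -114.3] [ 498.5 -196.4   72. ]
stop pad [96.3 99.9] [689.1  12.   24. ]
gauge [30.5 -9. ] [619.9 -94.8  22. ]
```

{"api": "send_rows", "payload": {"motion": [[[34.4,-19.4,0,0,0,0,1],[34.4,-19.4,0,0,0,0,1],[34.4,-19.4,0,0,0,0,1],[34.4,-19.4,0,0,0,0,1],[34.4,-19.4,0,0,0,0,1],[34.4,-19.4,0,0,0,0,1],[34.4,-19.4,0,0,0,0,1],[34.4,-19.4,0,0,0,0,1],[34.4,-19.4,0,0,0,0,1],[34.4,-19.4,0,0,0,0,1],[34.4,-19.4,0,0,0,0,1],[34.4,-19.4,0,0,0,0,1]]]}}

```text
time_s: 1.2
eef_pos: [499.1, -196.3, 231.3]
tool_rot: [3.142, 0.0, 0.314]
contact_force: [-0.0, -0.2, 0.4]
opening: 1.0
finger_force: 0.0
```

{"api": "send_rows", "payload": {"motion": [[[0,0,8,0,0,-7.02,1],[0,0,8,0,0,-7.02,1],[0,0,8,0,0,-7.02,1],[0,0,8,0,0,-7.02,1],[0,0,8,0,0,-7.02,1],[0,0,8,0,0,-7.02,1],[0,0,8,0,0,-7.02,1],[0,0,8,0,0,-7.02,1],[0,0,8,0,0,-7.02,1],[0,0,8,0,0,-7.02,1],[0,0,0,0,0,0,1],[0,0,0,0,0,0,1]]]}}

```text
time_s: 2.2
eef_pos: [497.8, -197.9, 150.9]
tool_rot: [-3.14, -0.001, 1.536]
contact_force: [-0.3, -0.0, -0.2]
opening: 1.001
finger_force: 0.0
```

```bash
python3 - <<'E'
from h import *
s=env.observe();print(s["eef_pos"],s["tool_rot"],s["contact_force"])
im,k=cam("wrist"); np.save("k.npy",np.array(list(k),dtype=object),allow_pickle=True)
cv2.imwrite("pics/w1.png",cv2.resize(im[:,:,::-1],(800,600),interpolation=cv2.INTER_CUBIC))
E
```

```text
[ 497.8401796  -197.87608139  150.85900188] [-3.14026201e+00 -5.95048752e-04  1.53567690e+00] [-0.34546372 -0.04166871 -0.16174492]
```

View pics/w1.png

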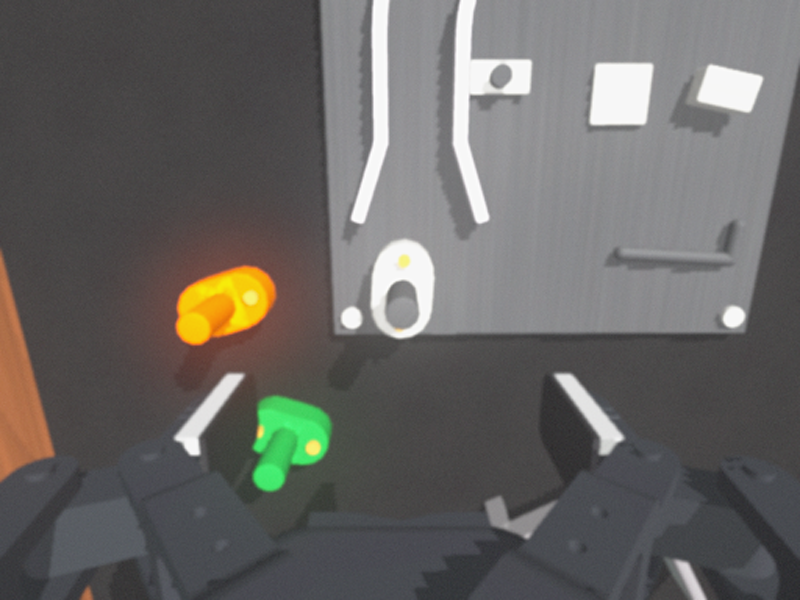

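The wrist view shows the steel carrier at (403,290), with its post top at (402,302). Walls: the left one's straight part is at column 381 and the right one's at 462. The corners between straight and flare are at (382,145) and (462,145), and the flare tips at (358,220) and (483,220). The orange decoy's post is at (195,330).

```bash
python3 - <<'E'
from h import *
im,k=cam("wrist")
q=[589.71,-84.88,-.03075]
for n,u,v,z in [("plate BL",334,334,10),("plate BR",747,332,10),("carrier far end",405,240,30),("carL",372,290,30),("carR",434,290,30),("post",403,303,72),("wallL",381,60,24),("wallR",463,60,24),("cornL",382,145,24),("cornR",460,145,24),("tipL",358,221,24),("tipR",484,221,24),("orange post",194,330,62),("green post",269,476,62)]:
    w=back(k,u*.64,v*.64,z); print(n,w.round(1),wp(q,w).round(1))
E
```

```text
plate BL [ 455.4 -231.2   10. ] [-129.7 -150.4]
plate BR [ 717.5 -238.9   10. ] [ 132.5 -150. ]
carrier far end [ 502.2 -169.8   30. ] [-84.9 -87.6]
carL [ 482.3 -198.    30. ] [-103.8 -116.4]
carR [ 518.  -199.3   30. ] [ -68.2 -116.5]
post [ 499.9 -194.3   72. ] [ -86.4 -112.1]
wallL [492.7 -76.7  24. ] [-97.2   5.2]
wallR [535.2 -78.1  24. ] [-54.7   5.1]
cornL [ 491.4 -118.6   24. ] [-97.2 -36.7]
cornR [ 533.7 -120.1   24. ] [-54.9 -36.9]
tipL [ 476. -159.   24.] [-111.4  -77.6]
tipR [ 547.3 -161.5   24. ] [-40.1 -77.9]
orange post [ 391.3 -208.    62. ] [-194.6 -129.2]
green post [ 420.6 -296.7   62. ] [-162.5 -216.9]
```

{"api": "send_rows", "payload": {"motion": [[[1.4,2,14,0,0,0,1],[0,0,14,0,0,0,1],[0,0,14,0,0,0,1],[0,0,14,0,0,0,1],[0,0,14,0,0,0,1],[0,0,14,0,0,0,1],[0,0,14,0,0,0,1],[0,0,14,0,0,0,1],[0,0,0,0,0,0,1]]]}}

```text
time_s: 3.05
eef_pos: [499.1, -196.2, 37.7]
tool_rot: [-3.138, -0.001, 1.537]
contact_force: [-0.5, 0.1, -0.5]
opening: 1.002
finger_force: 0.0
```

{"api": "send_rows", "payload": {"motion": [[[0,0,0,0,0,0,0.5],[0,0,0,0,0,0,0.4],[0,0,0,0,0,0,0.3],[0,0,0,0,0,0,0.25],[0,0,0,0,0,0,0.2],[0,0,0,0,0,0,0.15],[0,0,0,0,0,0,0.1],[0,0,0,0,0,0,0],[0,0,0,0,0,0,0],[0,0,0,0,0,0,0],[0,0,0,0,0,0,0]]]}}

```text
time_s: 3.97
eef_pos: [500.7, -196.9, 40.0]
tool_rot: [3.14, 0.0, 1.539]
contact_force: [-0.7, 0.1, 6.1]
opening: 0.193
finger_force: 58.4
```

{"api": "send_rows", "payload": {"motion": [[[4.5,0.8,0,0,0,0,0],[4.5,0.8,0,0,0,0,0],[4.5,0.8,0,0,0,0,0],[4.5,0.8,0,0,0,0,0],[4.5,0.8,0,0,0,0,0],[4.5,0.8,0,0,0,0,0],[4.5,0.8,0,0,0,0,0],[4.5,0.8,0,0,0,0,0],[4.5,0.8,0,0,0,0,0],[4.5,0.8,0,0,0,0,0],[4.5,0.8,0,0,0,0,0],[4.5,0.8,0,0,0,0,0]]]}}

```text
time_s: 4.97
eef_pos: [512.6, -143.6, 40.0]
tool_rot: [3.14, 0.002, 1.539]
contact_force: [-0.8, -2.2, 5.8]
opening: 0.196
finger_force: 58.5
```

```bash
python3 - <<'E'
from h import *
q=[589.71,-84.88,-.03075]
s=env.observe();print(s["eef_pos"],s["tool_rot"],s["contact_force"],s["torque"],wp(q,s["eef_pos"]))
im,k=cam("wrist")
cv2.imwrite("pics/w2.png",cv2.resize(im[:,:,::-1],(800,600),interpolation=cv2.INTER_CUBIC))
E
```

```text
[ 512.57799483 -143.57865204   40.02755489] [3.13956650e+00 1.55864493e-03 1.53937573e+00] [-0.80666015 -2.24014874  5.83719129] [-0.45436694  0.06207146 -0.02256214] [-75.29084237 -61.042338  ]
```

View pics/w2.png

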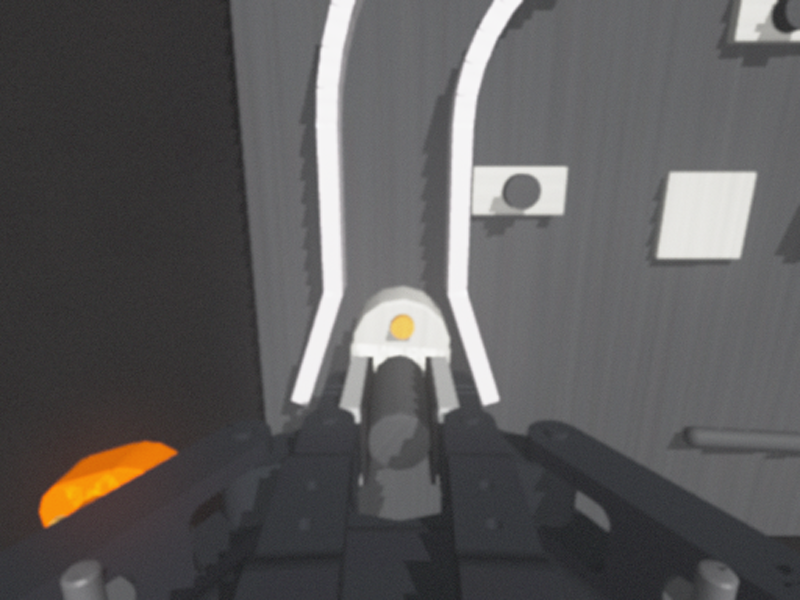

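The carrier is gripped cleanly and straight. Its nose is centred at column 402 and the channel at about 396, so it needs to ease left by about 2 mm.

{"api": "send_rows", "payload": {"motion": [[[2.5,-0.5,0,0,0,0,0],[2.5,-0.5,0,0,0,0,0],[2.5,-0.5,0,0,0,0,0],[2.5,-0.5,0,0,0,0,0],[2.5,0,0,0,0,0,0],[2.5,0,0,0,0,0,0],[2.5,0,0,0,0,0,0],[2.5,0,0,0,0,0,0]]]}}

```text
time_s: 5.68
eef_pos: [511.4, -123.6, 40.0]
tool_rot: [3.139, 0.001, 1.539]
contact_force: [-0.9, -3.1, 6.2]
opening: 0.194
finger_force: 58.6
```

{"api": "send_rows", "payload": {"motion": [[[2.5,0,0,0,0,0,0],[2.5,0,0,0,0,0,0],[2.5,0,0,0,0,0,0],[2.5,0,0,0,0,0,0],[2.5,0,0,0,0,0,0]]]}}

```text
time_s: 6.1
eef_pos: [511.7, -111.1, 40.0]
tool_rot: [3.139, 0.001, 1.539]
contact_force: [-0.6, -3.6, 5.8]
opening: 0.19
finger_force: 58.6
```

{"api": "send_rows", "payload": {"motion": [[[3,0,0,0,0,0,0],[3,0,0,0,0,0,0],[3,0,0,0,0,0,0],[3,0,0,0,0,0,0],[3,0,0,0,0,0,0],[3,0,0,0,0,0,0]]]}}

```text
time_s: 6.6
eef_pos: [512.3, -93.0, 40.0]
tool_rot: [3.139, 0.001, 1.539]
contact_force: [-0.8, -2.6, 7.1]
opening: 0.196
finger_force: 58.6
```

{"api": "send_rows", "payload": {"motion": [[[3,0,0,0,0,0,0],[3,0,0,0,0,0,0],[3,0,0,0,0,0,0],[3,0,0,0,0,0,0],[3,0,0,0,0,0,0]]]}}

```text
time_s: 7.02
eef_pos: [512.7, -78.0, 40.0]
tool_rot: [3.139, 0.001, 1.539]
contact_force: [0.3, -3.4, 6.7]
opening: 0.193
finger_force: 58.6
```

```bash
python3 - <<'E'
from h import *
q=[589.71,-84.88,-.03075]
s=env.observe();print(s["eef_pos"],s["tool_rot"],s["contact_force"],s["torque"],wp(q,s["eef_pos"]))
im,k=cam("wrist")
cv2.imwrite("pics/w3.png",cv2.resize(im[:,:,::-1],(800,600),interpolation=cv2.INTER_CUBIC))
E
```

```text
[512.73787812 -77.98898775  40.02360959] [3.13930487e+00 1.28111352e-03 1.53938378e+00] [ 0.26345515 -3.40384285  6.7310348 ] [-0.51608639  0.01769457 -0.00799824] [-77.14759901   4.52123481]
```

View pics/w3.png

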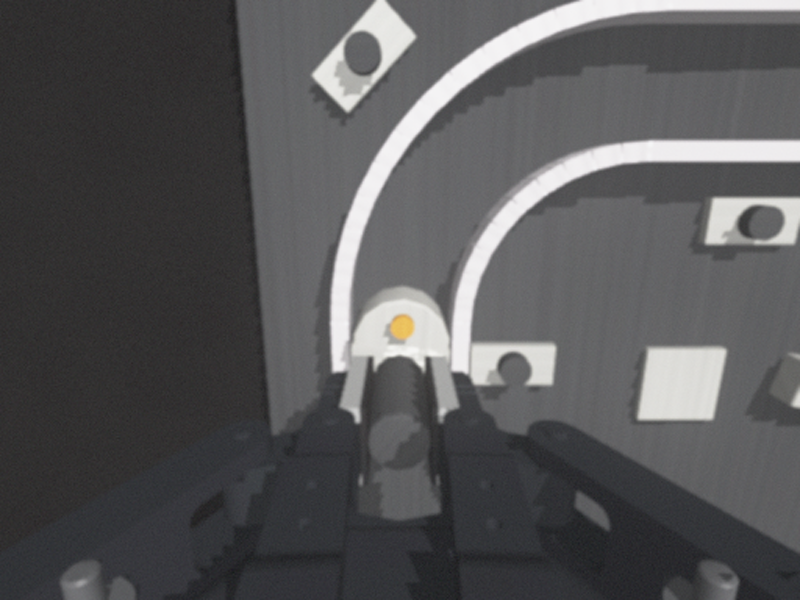

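The carrier sits centred in the channel. The exit-run walls are at rows 4 and 151 (column 740), and the left wall's centre is at (341,330). I'll back-project the exit run to fix the bend centre.

```bash
python3 - <<'E'
from h import *
im,k=cam("wrist"); q=[589.71,-84.88,-.03075]
for u,v in [(740,4),(740,151),(341,320),(462,320),(360,198),(478,232),(470,70),(545,175)]:
    w=back(k,u*.64,v*.64,24); print(u,v,wp(q,w).round(1))
E
```

```text
740 4 [ 23.6 119.4]
740 151 [31.7 77.7]
341 320 [-98.   20.9]
462 320 [-55.4  20.9]
360 198 [-90.4  63. ]
478 232 [-51.1  51.9]
470 70 [-55.8 101.5]
545 175 [-30.2  70.3]
```

{"api": "send_rows", "payload": {"motion": [[[3.5,0,0,0,0,0,0],[3.5,0,0,0,0,0,0],[3.5,0,0,0,0,1,0],[3.2,0.1,0,0,0,1.5,0]]]}}

```text
time_s: 7.45
eef_pos: [513.6, -64.3, 40.0]
tool_rot: [3.139, 0.001, 1.495]
contact_force: [1.4, -2.2, 6.2]
opening: 0.191
finger_force: 58.7
```

{"api": "send_rows", "payload": {"motion": [[[3.5,0.06,0,0,0,2.5,0],[3.5,0.06,0,0,0,2.5,0],[3.5,0.06,0,0,0,2.5,0]]]}}

```text
time_s: 7.7
eef_pos: [515.6, -53.9, 40.0]
tool_rot: [3.138, 0.001, 1.363]
contact_force: [1.2, -3.2, 4.7]
opening: 0.193
finger_force: 58.6
```

```bash
cat > st.py <<'E'
from h import *
q=[589.71,-84.88,-.03075]
s=env.observe();p=wp(q,s["eef_pos"]);d=p-[3,18.5]
Rm=Ro.from_euler('xyz',s["tool_rot"]).as_matrix()
print("t",s["time_s"],"plate",p.round(2),"r",np.hypot(*d).round(2),"phi",np.degrees(np.arctan2(d[1],-d[0])).round(2),"heading dev",np.degrees(np.pi/2-(s["tool_rot"][2]-q[2])).round(2),"F tool",(Rm.T@s["contact_force"]).round(1),"T",s["torque"].round(2))
E
python3 st.py
```

```text
t 7.7 plate [-75.07  28.64] r 78.72 phi 7.4 heading dev 10.16 F tool [-2.9  1.9 -4.7] T [-0.52 -0.24  0.03]
```

{"api": "send_rows", "payload": {"motion": [[[3.5,-0.1,0,0,0,2.2,0],[3.5,-0.1,0,0,0,2.2,0],[3.5,-0.05,0,0,0,2.2,0],[3.5,-0.05,0,0,0,2.3,0]]]}}

```text
time_s: 8.03
eef_pos: [518.8, -40.4, 40.0]
tool_rot: [3.138, 0.0, 1.208]
contact_force: [0.8, -3.1, 5.1]
opening: 0.189
finger_force: 58.6
```

```bash
python3 st.py
```

```text
t 8.0333 plate [-72.25  42.29] r 78.92 phi 17.54 heading dev 19.04 F tool [-2.6  1.8 -5.1] T [-0.54 -0.32  0.02]
```

{"api": "send_rows", "payload": {"motion": [[[3.5,0,0,0,0,2.4,0],[3.5,0,0,0,0,2.4,0],[3.5,0,0,0,0,2.5,0],[3.5,0,0,0,0,2.5,0],[3.5,0,0,0,0,2.5,0]]]}}

```text
time_s: 8.45
eef_pos: [526.0, -24.7, 40.0]
tool_rot: [3.138, -0.0, 0.993]
contact_force: [0.5, -3.8, 4.9]
opening: 0.195
finger_force: 58.6
```

```bash
python3 st.py
```

```text
t 8.45 plate [-65.48  58.21] r 79.16 phi 30.11 heading dev 31.34 F tool [-2.9  2.5 -4.9] T [-0.75 -0.21  0.08]
```

{"api": "send_rows", "payload": {"motion": [[[3.5,0.05,0,0,0,2.5,0],[3.5,0.05,0,0,0,2.5,0],[3.5,0.05,0,0,0,2.5,0],[3.5,0.05,0,0,0,2.5,0],[3.5,0.05,0,0,0,2.5,0]]]}}

```text
time_s: 8.87
eef_pos: [536.5, -11.1, 40.0]
tool_rot: [3.139, -0.0, 0.775]
contact_force: [-0.2, -4.5, 6.3]
opening: 0.191
finger_force: 58.8
```

```bash
python3 st.py
```

```text
t 8.8667 plate [-55.46  72.09] r 79.31 phi 42.51 heading dev 43.84 F tool [-3.3  3.1 -6.3] T [-0.81 -0.06  0.11]
```

{"api": "send_rows", "payload": {"motion": [[[3.5,0.2,0,0,0,2.5,0],[3.5,0.2,0,0,0,2.5,0],[3.5,0.15,0,0,0,2.5,0],[3.5,0.1,0,0,0,2.5,0],[3.5,0.1,0,0,0,2.5,0]]]}}

```text
time_s: 9.28
eef_pos: [549.5, -0.3, 40.1]
tool_rot: [3.141, 0.0, 0.557]
contact_force: [-2.7, -2.2, 8.5]
opening: 0.189
finger_force: 59.0
```

```bash
python3 st.py
```

```text
t 9.2833 plate [-42.79  83.29] r 79.33 phi 54.75 heading dev 56.35 F tool [-3.4  0.4 -8.5] T [-0.56  0.34  0.09]
```

{"api": "send_rows", "payload": {"motion": [[[3.5,0.08,0,0,0,2.5,0],[3.5,0.08,0,0,0,2.5,0],[3.5,0.08,0,0,0,2.5,0],[3.5,0.08,0,0,0,2.5,0],[3.5,0.05,0,0,0,2.3,0]]]}}

```text
time_s: 9.7
eef_pos: [564.5, 7.5, 40.0]
tool_rot: [3.141, 0.001, 0.342]
contact_force: [-3.0, -1.9, 10.2]
opening: 0.192
finger_force: 59.2
```

```bash
python3 st.py
```

```text
t 9.7 plate [-28.08  91.54] r 79.38 phi 66.95 heading dev 68.66 F tool [ -3.5   0.7 -10.1] T [-0.39  0.52 -0.03]
```

{"api": "send_rows", "payload": {"motion": [[[3.5,0.06,-0.05,0,0,2.4,0],[3.5,0.06,-0.05,0,0,2.4,0],[3.5,0.06,-0.05,0,0,2.4,0],[3.5,0.06,-0.05,0,0,2.4,0],[3.5,0.06,0,0,0,2.4,0]]]}}

```text
time_s: 10.12
eef_pos: [581.0, 12.1, 40.0]
tool_rot: [-3.141, 0.002, 0.132]
contact_force: [-3.1, -0.4, 7.7]
opening: 0.195
finger_force: 59.2
```

```bash
python3 st.py
```

```text
t 10.1167 plate [-11.67  96.66] r 79.53 phi 79.37 heading dev 80.67 F tool [-3.2 -0.  -7.7] T [-0.12  0.57 -0.02]
```

{"api": "send_rows", "payload": {"motion": [[[3.5,0.05,0,0,0,2.2,0],[3.5,0.05,0,0,0,2.2,0],[3.5,0.02,0,0,0,2.0,0],[3.5,0.02,0,0,0,1.6,0],[3.5,0,0,0,0,1.2,0]]]}}

```text
time_s: 10.53
eef_pos: [598.2, 13.4, 40.1]
tool_rot: [-3.141, 0.003, -0.028]
contact_force: [-4.5, 1.4, 9.4]
opening: 0.194
finger_force: 59.1
```

```bash
python3 st.py
```

```text
t 10.5333 plate [ 5.48 98.5 ] r 80.04 phi 91.77 heading dev 89.83 F tool [-4.6 -1.3 -9.4] T [-0.02  0.61 -0.06]
```

{"api": "send_rows", "payload": {"motion": [[[3.5,0,-0.05,0,0,0,0],[3.5,0,-0.05,0,0,0,0],[3.5,0,0,0,0,0,0],[3.5,0,0,0,0,0,0],[3.5,0,0,0,0,0,0],[3.5,0,0,0,0,0,0],[3.5,0,0,0,0,0,0]]]}}

```text
time_s: 11.12
eef_pos: [622.6, 12.7, 40.1]
tool_rot: [-3.141, 0.003, -0.027]
contact_force: [-3.2, 0.3, 8.0]
opening: 0.193
finger_force: 59.1
```

{"api": "send_rows", "payload": {"motion": [[[3.5,0,0,0,0,0,0],[3.5,0,0,0,0,0,0],[3.5,0,0,0,0,0,0],[3.5,0,0,0,0,0,0],[3.5,0,0,0,0,0,0],[3.5,0,0,0,0,0,0],[3.5,0,0,0,0,0,0]]]}}

```text
time_s: 11.7
eef_pos: [647.2, 12.1, 40.1]
tool_rot: [-3.141, 0.003, -0.027]
contact_force: [-2.6, -0.3, 8.3]
opening: 0.19
finger_force: 59.1
```

```bash
python3 st.py
```

```text
t 11.7 plate [54.52 98.73] r 95.35 phi 122.71 heading dev 89.76 F tool [-2.6  0.4 -8.3] T [-0.03  0.57  0.03]
```

{"api": "send_rows", "payload": {"motion": [[[1,0,0,0,0,0,0],[1,0,0,0,0,0,0],[1,0,0,0,0,0,0],[1,0,0,0,0,0,0],[0.5,0,0,0,0,0,0],[0.5,0,0,0,0,0,0]]]}}

```text
time_s: 12.2
eef_pos: [652.2, 11.9, 40.1]
tool_rot: [-3.141, 0.003, -0.027]
contact_force: [-3.3, 0.6, 8.0]
opening: 0.195
finger_force: 58.9
```

{"api": "send_rows", "payload": {"motion": [[[0.5,0,0,0,0,0,0],[0.5,0,0,0,0,0,0]]]}}

```text
time_s: 12.37
eef_pos: [653.1, 12.0, 40.1]
tool_rot: [-3.141, 0.003, -0.027]
contact_force: [-3.2, 0.5, 8.1]
opening: 0.196
finger_force: 58.9
```

{"api": "send_rows", "payload": {"motion": [[[0.5,0,0,0,0,0,0],[0.5,0,0,0,0,0,0]]]}}

```text
time_s: 12.53
eef_pos: [654.1, 11.9, 40.1]
tool_rot: [-3.141, 0.003, -0.027]
contact_force: [-3.7, 0.1, 8.3]
opening: 0.198
finger_force: 58.9
```

{"api": "send_rows", "payload": {"motion": [[[0.5,0,0,0,0,0,0],[0.5,0,0,0,0,0,0]]]}}

```text
time_s: 12.7
eef_pos: [655.1, 11.9, 40.1]
tool_rot: [-3.141, 0.003, -0.027]
contact_force: [-3.9, 0.6, 8.4]
opening: 0.192
finger_force: 58.9
```

{"api": "send_rows", "payload": {"motion": [[[0.5,0,0,0,0,0,0],[0.4,0,0,0,0,0,0]]]}}

```text
time_s: 12.87
eef_pos: [656.1, 11.9, 40.1]
tool_rot: [-3.141, 0.002, -0.027]
contact_force: [-2.7, -0.0, 8.3]
opening: 0.192
finger_force: 58.9
```

{"api": "send_rows", "payload": {"motion": [[[0.4,0,0,0,0,0,0],[0.4,0,0,0,0,0,0]]]}}

```text
time_s: 13.03
eef_pos: [656.8, 11.8, 40.1]
tool_rot: [-3.141, 0.003, -0.027]
contact_force: [-3.7, -0.4, 7.7]
opening: 0.191
finger_force: 58.9
```

{"api": "send_rows", "payload": {"motion": [[[0.4,0,0,0,0,0,0],[0.4,0,0,0,0,0,0]]]}}

```text
time_s: 13.2
eef_pos: [657.6, 11.8, 40.1]
tool_rot: [-3.141, 0.003, -0.027]
contact_force: [-3.8, -0.3, 8.1]
opening: 0.191
finger_force: 58.9
```

{"api": "send_rows", "payload": {"motion": [[[0.4,0,0,0,0,0,0],[0.4,0,0,0,0,0,0]]]}}

```text
time_s: 13.37
eef_pos: [658.5, 11.8, 40.1]
tool_rot: [-3.141, 0.002, -0.027]
contact_force: [-3.2, 0.7, 8.0]
opening: 0.191
finger_force: 58.9
```

{"api": "send_rows", "payload": {"motion": [[[0.4,0,0,0,0,0,0],[0.4,0,0,0,0,0,0]]]}}

```text
time_s: 13.53
eef_pos: [659.2, 11.8, 40.1]
tool_rot: [-3.141, 0.003, -0.027]
contact_force: [-3.0, 0.5, 8.1]
opening: 0.193
finger_force: 58.9
```

{"api": "send_rows", "payload": {"motion": [[[0.4,0,0,0,0,0,0],[0.4,0,0,0,0,0,0]]]}}

```text
time_s: 13.7
eef_pos: [660.0, 11.8, 40.1]
tool_rot: [-3.141, 0.003, -0.027]
contact_force: [-3.4, 0.5, 8.2]
opening: 0.188
finger_force: 58.9
```

{"api": "send_rows", "payload": {"motion": [[[0.4,0,0,0,0,0,0],[0.4,0,0,0,0,0,0]]]}}

```text
time_s: 13.87
eef_pos: [660.9, 11.7, 40.1]
tool_rot: [-3.141, 0.003, -0.027]
contact_force: [-3.4, 1.1, 8.4]
opening: 0.193
finger_force: 58.9
```

{"api": "send_rows", "payload": {"motion": [[[0.4,0,0,0,0,0,0],[0.4,0,0,0,0,0,0]]]}}

```text
time_s: 14.03
eef_pos: [661.7, 11.7, 40.1]
tool_rot: [-3.141, 0.003, -0.027]
contact_force: [-3.5, 0.4, 7.9]
opening: 0.191
finger_force: 58.9
```

{"api": "send_rows", "payload": {"motion": [[[0.4,0,0,0,0,0,0],[0.4,0,0,0,0,0,0]]]}}

```text
time_s: 14.2
eef_pos: [662.4, 11.7, 40.1]
tool_rot: [-3.141, 0.003, -0.026]
contact_force: [-3.0, 0.2, 7.7]
opening: 0.196
finger_force: 58.9
```

{"api": "send_rows", "payload": {"motion": [[[0.4,0,0,0,0,0,0],[0.4,0,0,0,0,0,0]]]}}

```text
time_s: 14.37
eef_pos: [663.3, 11.7, 40.1]
tool_rot: [-3.141, 0.002, -0.027]
contact_force: [-3.7, 0.3, 7.5]
opening: 0.192
finger_force: 58.9
```

{"api": "send_rows", "payload": {"motion": [[[0.4,0,0,0,0,0,0],[0.4,0,0,0,0,0,0]]]}}

```text
time_s: 14.53
eef_pos: [664.1, 11.6, 40.1]
tool_rot: [-3.141, 0.002, -0.027]
contact_force: [-3.8, 1.1, 7.4]
opening: 0.191
finger_force: 58.9
```

```bash
python3 st.py; python3 - <<'E'
from h import *
im,k=cam("wrist")
cv2.imwrite("pics/w4.png",cv2.resize(im[:,:,::-1],(800,600),interpolation=cv2.INTER_CUBIC))
E
```

```text
t 14.5333 plate [71.38 98.76] r 105.44 phi 130.43 heading dev 89.76 F tool [-3.9 -1.  -7.4] T [-0.07  0.61 -0.  ]
```

View pics/w4.png

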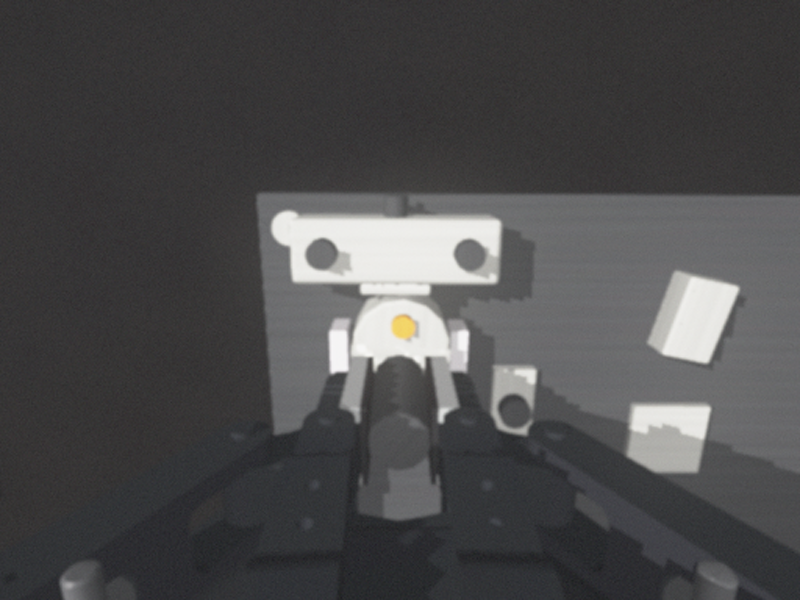

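The carrier's nose at (402,297) is almost at the pad (row 293), with well under a couple of mm to go.

{"api": "send_rows", "payload": {"motion": [[[0.3,0,0,0,0,0,0],[0.3,0,0,0,0,0,0]]]}}

```text
time_s: 14.75
eef_pos: [664.4, 11.7, 40.1]
tool_rot: [-3.141, 0.003, -0.026]
contact_force: [-3.9, 0.4, 8.8]
opening: 0.193
finger_force: 58.9
```

{"api": "send_rows", "payload": {"motion": [[[0.3,0,0,0,0,0,0],[0,0,0,0,0,0,0]]]}}

```text
time_s: 14.92
eef_pos: [664.4, 11.7, 40.1]
tool_rot: [-3.141, 0.004, -0.026]
contact_force: [-4.7, 0.7, 8.8]
opening: 0.195
finger_force: 58.9
```

{"api": "send_rows", "payload": {"motion": [[[0.4,0,0,0,0,0,0],[0,0,0,0,0,0,0]]]}}

```text
time_s: 15.08
eef_pos: [664.4, 11.7, 40.1]
tool_rot: [-3.141, 0.004, -0.026]
contact_force: [-5.4, 0.5, 9.7]
opening: 0.194
finger_force: 58.9
```

{"api": "send_rows", "payload": {"motion": [[[0.4,0,0,0,0,0,0],[0.4,0,0,0,0,0,0],[0.2,0,0,0,0,0,0],[0,0,0,0,0,0,0]]]}}

```text
time_s: 15.42
eef_pos: [664.5, 11.6, 40.1]
tool_rot: [-3.141, 0.006, -0.026]
contact_force: [-7.0, 1.2, 11.0]
opening: 0.192
finger_force: 59.1
```

{"api": "send_rows", "payload": {"motion": [[[0.5,0,-0.05,0,0,0,0],[0.5,0,-0.05,0,0,0,0],[0.5,0,-0.05,0,0,0,0],[0.5,0,-0.05,0,0,0,0],[0,0,0,0,0,0,0]]]}}

```text
time_s: 15.83
eef_pos: [664.7, 11.6, 40.2]
tool_rot: [-3.141, 0.009, -0.026]
contact_force: [-10.5, 0.2, 13.5]
opening: 0.191
finger_force: 59.4
```

{"api": "send_rows", "payload": {"motion": [[[0.4,0,0,0,0,0,0],[0.4,0,0,0,0,0,0],[0,0,0,0,0,0,0],[0,0,0,0,0,0,0],[0,0,0,0,0,0,0],[0,0,0,0,0,0,0],[0,0,0,0,0,0,0],[0,0,0,0,0,0,0]]]}}

```text
time_s: 16.5
eef_pos: [664.8, 11.6, 40.2]
tool_rot: [-3.141, 0.011, -0.026]
contact_force: [-11.8, 0.4, 14.1]
opening: 0.19
finger_force: 59.6
```

{"api": "send_rows", "payload": {"motion": [[[0,0,0,0,0,0,0],[0,0,0,0,0,0,0],[0,0,0,0,0,0,0],[0,0,0,0,0,0,0],[0,0,0,0,0,0,0],[0,0,0,0,0,0,0],[0,0,0,0,0,0,0],[0,0,0,0,0,0,0],[0,0,0,0,0,0,0],[0,0,0,0,0,0,0],[0,0,0,0,0,0,0],[0,0,0,0,0,0,0]]]}}

```text
time_s: 17.5
eef_pos: [664.8, 11.7, 40.2]
tool_rot: [-3.141, 0.011, -0.026]
contact_force: [-11.7, 0.4, 14.2]
opening: 0.189
finger_force: 59.6
```

{"api": "send_rows", "payload": {"motion": [[[-0.8,0,0,0,0,0,0],[-0.8,0,0,0,0,0,0],[-0.8,0,0,0,0,0,0],[-0.6,0,-0.1,0,0,0,0],[0,0,0,0,0,0,0]]]}}

```text
time_s: 17.92
eef_pos: [664.5, 11.6, 40.1]
tool_rot: [-3.141, 0.005, -0.026]
contact_force: [-6.1, 0.8, 7.8]
opening: 0.188
finger_force: 59.2
```

{"api": "send_rows", "payload": {"motion": [[[-0.5,0,0,0,0,0,0],[-0.5,0,0,0,0,0,0.15],[0,0,0,0,0,0,0.22],[0,0,0,0,0,0,0.3],[0,0,0,0,0,0,0.4],[0,0,0,0,0,0,0.55],[0,0,0,0,0,0,0.7],[0,0,0,0,0,0,0.7],[0,0,0,0,0,0,0.7]]]}}

```text
time_s: 18.67
eef_pos: [666.7, 10.9, 39.8]
tool_rot: [-3.142, 0.0, -0.027]
contact_force: [0.0, 0.6, -0.2]
opening: 0.702
finger_force: 0.0
```

{"api": "send_rows", "payload": {"motion": [[[0,0,-5,0,0,0,0.7],[0,0,-10,0,0,0,0.7],[0,0,-15,0,0,0,0.7],[0,0,-15,0,0,0,0.7],[0,0,-15,0,0,0,0.7],[0,0,-20,0,0,0,0.7],[0,0,-20,0,0,0,0.7],[0,0,-20,0,0,0,0.7],[-20,0,0,0,0,0,0.7],[-20,0,0,0,0,0,0.7],[0,0,0,0,0,0,0.7],[0,0,0,0,0,0,0.7]]]}}

```text
time_s: 19.67
eef_pos: [626.0, 12.1, 161.2]
tool_rot: [3.142, -0.001, -0.027]
contact_force: [0.1, 0.4, -0.1]
opening: 0.705
finger_force: 0.0
```

```bash
python3 st.py; python3 - <<'E'
from h import *
im,k=cam("wrist")
cv2.imwrite("pics/w5.png",cv2.resize(im[:,:,::-1],(800,600),interpolation=cv2.INTER_CUBIC))
E
```

```text
t 19.6667 plate [33.3 98. ] r 85.08 phi 110.86 heading dev 89.76 F tool [ 0.1 -0.4  0.1] T [-0.02  0.01 -0.04]
```

View pics/w5.png

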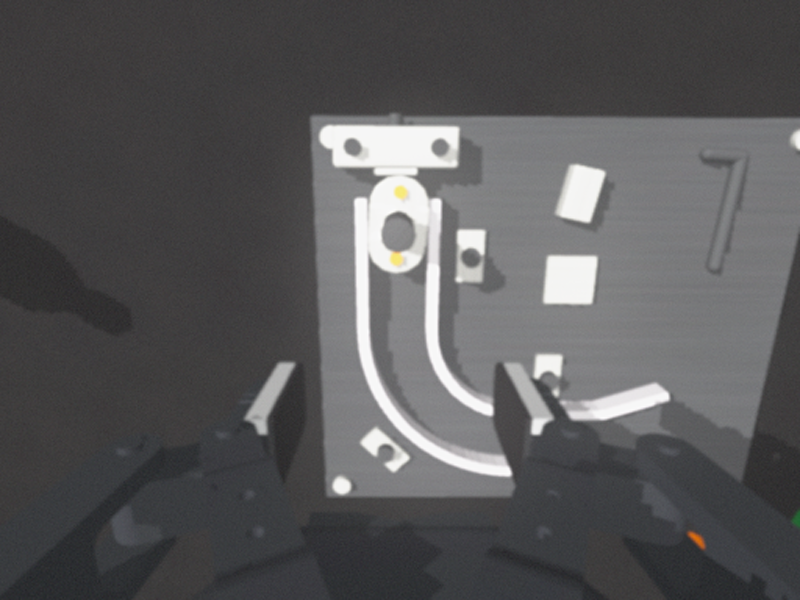

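The carrier lies in the exit run with its nose at (399,177) against the pad (row 174). The gauge block, hex key and other bystanders are undisturbed. One enlarged crop to check the contact gap.

```bash
python3 - <<'E'
from h import *
im,k=cam("wrist"); q=[589.71,-84.88,-.03075]
cv2.imwrite("pics/w6.png",cv2.resize(im[95:180,215:305,::-1],None,fx=7,fy=7,interpolation=cv2.INTER_CUBIC))
print(proj(k,pw(q,(94,98.6,24))),proj(k,pw(q,(94,98.6,30))))
for u,v,z in [(399,174.5,24),(399,177,30),(398,272,30),(399,231,72)]: print(wp(q,back(k,u*.64,v*.64,z)).round(1))
E
```

```text
[254.54504942 116.04064741] [254.53153774 116.23274865]
[97.8 97.9]
[96.5 97.9]
[42.2 98.2]
[71.7 97.8]
```

View pics/w6.png

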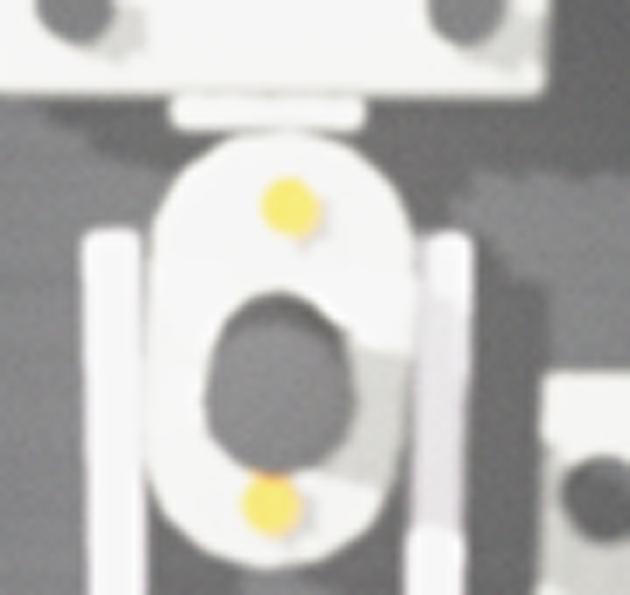

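The crop shows the nose meeting the pad with no visible gap, at about (275,130). The carrier is home, so I'm handing in.

```bash
python3 -c "
from bench import env
print(env.job_done())"
```

```text
the job is handed in; nothing more can be done
None
```

The carrier is home against the stop pad: it was pressed there for over 1 s with about 10–12 N at the wrist, then released and left flat in the guide. The gauge block and hex key look undisturbed in the last wrist view, the bench items were not re-checked, and the job was handed in at about 20 s.

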